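# Open the clamshell weld fixture and lay the strainer tube in the cooling cradle

### The arm

A 6-joint arm with a two-finger parallel gripper is mounted at the origin on the work surface. World frame = base frame: x ahead of the robot, y to its left, z up, the work surface at z = 0. Lengths are in m, angles in degrees, forces in N, time in s.
With the tool pointing down it reaches from about 0.35 to 0.875 m from the base axis. Payload 4.2 kg.
Tool frame: the origin (TCP) lies midway between the tips of the shut fingers; the grasp point (between the pads) lies 19 mm behind it; y points along the fingers, z is the direction in which the jaws open and shut, and the axes are right-handed (so a half turn about y gives the same grasp; the last joint's range is limited). The gripper opens to 87 mm and grips with 3 to 60 N. Pads are 19 mm wide; open, the fingers measure 117 mm over their backs; the gripper's body (75 mm by 190 mm) begins 51 mm behind the grasp point.
Start: joints at [78.759, 22.042, 0.453, 0, -68.411, -14.817], TCP at [0.275, 0.561, 0.223] pointing down, gripper open.
Joint ranges: [-179.83, 179.83], [-69.29, 118.12], [-61.27, 80.66], [-181.25, 117.63], [-171.15, -9.14], [-177.46, 177.46]. Speed limits (degrees/s): [159.86, 159.86, 180, 180, 180, 180].

### API

Orientations are given as [roll, pitch, yaw] about the fixed x, y, z axes, in that order (R = Rz(yaw) Ry(pitch) Rx(roll)).
In Python, from workcell import env gives the robot as it stands. The module is installed in compiled form; this text tells all that it offers. Calls block until the motion is done:
- env.goto(position, orientation): joint-space move of the TCP to a pose.
- env.move_straight(position, rotation=None, rate=0.15, force_limit=None): straight line of the TCP; rotation=None keeps the orientation; rate is the mean speed in m/s. With force_limit (N) it stops when the force on the tool has changed by that much, and returns True; else False.
- env.set_joints(angles): joint-space move.
- env.gripper_to(opening, grasp_force=None): opening from 0.0 (shut) to 1.0 (fully open); grasp_force is the grip in N (None keeps the last); returns when the fingers have stopped.
- env.dwell(seconds).
- env.inverse_kinematics(position, orientation): joint angles nearest the present ones, or None.
- env.read_state(): the state.
- env.grab_frame(name): name is "scene" or "side" or "wrist"; returns a dict with "image" (400x640x3 uint8, blue, green, red), "fx", "fy", "cx", "cy" (pixels), "D" ([k1, k2, p1, p2, k3] as OpenCV has them; the pictures are not rectified), "position" and "orientation" of the camera in the world. Camera axes: x right, y up, looking along -z (the intrinsics and any distortion apply to the point x, -y, -z); pixel columns grow to the right and rows downward; lengths in m; the calibration is good to about 2 mm. A picture is of the moment at which its call begins. There is no depth.
A pose or a line that the arm cannot do raises env.Unreachable and nothing moves.
- env.close_job(): hands the job in, once; it reports no verdict.
Trained networks look in a picture, given as the dict that the camera call returned (one of the last four; its "shot" number tells which), for a name from the list of things; names that differ only in an ending like _2 or _b are one class to them, and where a whole thing is asked for, a point or a joint stands for the part that bears it (a point fixed in the world has none). Each returns a list of dicts, best first, with "score" (0 to 1); they miss things now and then, are a little off and sometimes report something else, mostly with a low value. They report only what shows in the picture. A call takes as long as a camera call. They do not tell look-alikes from the thing itself.
- env.search_frame(picture, thing): "xyz" ([x, y, z] in m, in world coordinates, good to about 4 mm: the middle of the surface that is visible of it).
- env.trace(picture, thing): "mask" (400x640 bool, what is visible of it).
The state is a dict: "clock": time; "joint_positions": joint angles; "qvel": joint speeds; "joint_torque": joint torques, N m; "position": TCP position; "tool_rot": TCP orientation; "force": force on the tool from outside, world axes, zero at the start; "wrist_torque": the same for the moment, N m; "opening": opening from 0.0 (shut) to 1.0 (fully open).
Only numpy, scipy, OpenCV 4.12 (cv2) and the standard library are available. Lean on these libraries where they do the work, as an engineer would, in place of code of your own. Each camera call takes 0.05 s, during which the arm holds its last target. There are 200 camera calls.

### The job

Press the red release button on the clamshell welding fixture along its slope so that the yellow lid springs fully open, feeling for it rather than ramming it: the fixture must never be pushed harder than about 30 N. Then lift the strainer tube out of the fixture and lay it down, without dropping it, in the two vees of the green cradle, centred lengthwise and left lying there with the lid open. Leave the hammer, the piece of box section and the standing tube where they are.

Things in the scene. Friction and masses are not known exactly. Their poses are not given: they have to be found in the camera images.
- fixture: Clamshell welding fixture fixed to the table: grey base 260 x 200 x 12 mm, two aluminium V saddles, blue block with the red button in front, yellow lid hinged at the rear. Origin: table height, under the middle of the tube's place. -x is its front (button), +x its rear (hinge), z up; level, yaw within 0.35 rad. More than 30 N on any part of it from hand or arm fails the job.
- saddles (a point): Middle of the tube's place in the fixture, 60 mm above the table; the tube lies along the fixture's y. The saddles span |y| 45 to 75 mm; between them (|y| under 45 mm) there is finger room on both sides of the tube, to 60 mm out from its axis and down to 15 mm above the table.
- button_face (a point): Centre of the blue block's sloped top face, at fixture (-105, 0, 44) mm; the button's axis passes through it. Outward along the axis is (-0.423, 0, 0.906) in the fixture's axes (25 degrees from vertical, leaning to the front); press the opposite way. The unpressed cap's top stands 30 to 46 mm outward from here, different each time: find it by touch or sight.
- button_axis (a point): Point on the button's axis 50 mm outward from the sloped face, above the cap. Cap: red, 44 mm across, 8 mm thick, screwed to a varying height on its sprung stem. It pushes back 2 N at first touch, 0.9 N more per mm; the latch lets go at about 7 mm (7 to 8 N); a rigid stop comes at 14 mm (15 N). Let go, it comes back out and the lid stays open.
- lid (a joint): Hinge angle of the lid, rad: 0 shut and latched, 2.0 fully open at its stop; once released its spring swings it open within a second and holds it there. Hinge line along the fixture's y at x = 95, z = 60 mm. Shut, it reaches up to 97 mm and forward to x = -64 mm; open, it leans back over the rear, up to 215 mm high.
- tube: The strainer tube: bright perforated steel, 50 mm diameter, 170 mm long, about 0.35 kg, dark ends (solid to the touch). Origin at its centre, its y axis along its length. It begins in the fixture's saddles under the lid, its centre 60 mm above the table and up to 8 mm off the middle lengthwise.
- cradle: Green fixed cradle: base 100 x 160 x 10 mm with two 90-degree V saddles at y = -60 and +60 mm (each spanning |y| 45 to 75 mm), finger room between them. Origin at table height under its centre; z up, y along the vees. A tube lying in the vees has its axis along y, at x = 0 and 60 mm above the table (z = 60 mm).
- box_section: Bystander: loose off-cut of bare aluminium box section, 120 x 40 x 40 mm lying along its x axis; origin under its centre.
- spare_tube: Bystander: another strainer tube, 50 mm diameter, standing on end 170 mm tall; origin at the centre of its foot.
- hammer: Bystander: hammer 280 mm long lying on the table; origin on its underside.
There are look-alikes about, which are no part of the job. What is shaped like the tube but purple is not meant.

How it is judged (in metres and radians):
On the way, in this order (a step that is already met when the one before it is completed fails the run):
1. the lid has sprung fully open to its stop while the tube still lies in the fixture (value of joint lid above 1.85 rad and distance between tube and fixture below 0.08 m), for 0.2 s.
2. the tube has been lifted clear of the fixture's saddles (z of tube in the frame of fixture above 0.1 m), for 0.1 s.
At the end, for the whole second after the job is handed in: The lid is open against its stop (over 1.85 rad); the tube lies at rest in both vees of the cradle: axis within 6 mm sideways, 5 mm in height and 0.08 rad of the vees' line, centre within 20 mm of the cradle's middle lengthwise (value of joint lid above 1.85 rad and x of tube in the frame of cradle between -0.006 and 0.006 m and y of tube in the frame of cradle between -0.02 and 0.02 m and z of tube in the frame of cradle between 0.055 and 0.065 m and angle between the y axis of tube and the y axis of cradle, either way round below 0.08 rad and linear speed of tube below 0.02 m/s); the robot touches nothing.
It fails at once if the hand or arm pushes on the fixture, its button or its lid with more than 30 N (contact force between fixture and the arm above 30 N or contact force between fixture and the fingers above 30 N).
It fails at once if the tube is dropped (moves faster than 0.45 m/s with no finger on it) (contact force between tube and the fingers below 0.1 N and linear speed of tube above 0.45 m/s).
It fails at once if the box section, the standing tube or the hammer is moved more than 30 mm (distance of any of box_section, spare_tube, hammer from where it was at the start of the episode above 0.03 m).
It also fails if it takes over 54 s, if anything falls off the work surface, if the arm or the gripper's body presses on something with over 40 N, if the wrist force passes 120 N, or if a joint passes its speed limit or range.

## Working session

There is one attempt and no reset: what is moved stays moved. The work goes in short steps, each a Python script; the robot and the scene stay as the last script left them, time stands still between calls to the robot, and variables do not carry over. Pictures are saved under pics/ and viewed, about 8 in all and at most 12, crops included, and the job is handed in when it is done.

```bash
mkdir -p pics; cat > h.py <<'E'
from workcell import env
import numpy as np, cv2
from scipy.spatial.transform import Rotation as R
def cam(f):
    o=np.array(f["orientation"],float)
    return R.from_euler('xyz',o,degrees=True).as_matrix() if o.shape==(3,) else (o if o.shape==(3,3) else None), np.array(f["position"])
def K(f): return np.array([[f["fx"],0,f["cx"]],[0,f["fy"],f["cy"]],[0,0,1.]])
def ray(f,uv):
    M,p=cam(f); n=cv2.undistortPoints(np.array(uv,float).reshape(-1,1,2),K(f),np.array(f["D"],float)).reshape(-1,2)
    d=np.c_[n[:,0],-n[:,1],-np.ones(len(n))]@M.T
    return p,d
def onz(f,uv,z):
    p,d=ray(f,uv); return p+d*((z-p[2])/d[:,2])[:,None]
def proj(f,X):
    M,p=cam(f); c=(np.atleast_2d(X)-p)@M*[1,-1,-1]
    return cv2.projectPoints(c.reshape(-1,1,3),np.zeros(3),np.zeros(3),K(f),np.array(f["D"],float))[0].reshape(-1,2)
E
python3 - <<'E'
from h import *
ims=[]
for n in ["scene","side"]:
    f=env.grab_frame(n); print(n,f["position"],f["orientation"],f["fx"],f["D"]); ims.append(f["image"])
    for t in ["fixture","saddles","button_face","button_axis","lid","tube","cradle","box_section","spare_tube","hammer"]:
        print(t,[(np.round(r["xyz"],3).tolist(),round(r["score"],2)) for r in env.search_frame(f,t)][:3])
    cv2.imwrite(f"pics/{n}0.png",f["image"])
print(env.read_state())
E
```

```text
scene [ 1.20901664 -0.75656233  0.83613953] [4.98522146e+01 1.12060961e-02 4.51568203e+01] 410.22454432707855 [-0.05885803  0.          0.          0.          0.        ]
fixture [([0.659, -0.238, 0.019], 0.94)]
saddles [([0.662, -0.236, 0.02], 0.96), ([0.656, -0.232, 0.075], 0.55)]
button_face [([0.662, -0.236, 0.02], 0.56), ([0.659, -0.232, 0.077], 0.17)]
button_axis [([0.661, -0.235, 0.019], 0.85)]
lid []
tube [([0.396, -0.459, 0.04], 0.84), ([0.609, -0.479, 0.045], 0.82), ([0.365, -0.242, 0.044], 0.8)]
cradle [([0.649, 0.222, 0.013], 0.79), ([0.623, -0.286, 0.076], 0.69)]
box_section [([0.652, -0.01, 0.037], 0.85), ([0.648, 0.22, 0.014], 0.32)]
spare_tube [([0.779, -0.034, 0.107], 0.79)]
hammer [([0.363, 0.015, 0.019], 0.75), ([0.781, -0.032, 0.105], 0.57), ([0.663, -0.234, 0.015], 0.43)]
side [-0.12840678 -0.83184056  0.78576543] [ 5.54291225e+01 -5.48560440e-02 -4.33325509e+01] 462.0220425592864 [-0.11324532  0.          0.          0.          0.        ]
fixture [([0.647, 0.198, 0.012], 0.68), ([0.594, -0.238, 0.013], 0.57)]
saddles [([0.593, -0.23, 0.018], 0.68)]
button_fac
[... 445 characters left out ...]
, ([0.598, -0.294, 0.07], 0.2)]
{'clock': 1.1, 'joint_positions': array([ 7.87582092e+01,  2.20418479e+01,  4.53005511e-01,  1.24977887e-03,
       -6.84136733e+01, -1.48161950e+01]), 'qvel': array([-0.01166329,  0.06134441,  0.14297062, -0.0258755 , -0.1815731 ,
        0.03356831]), 'joint_torque': array([ 2.05906813e-04, -3.90477955e+01,  1.87624329e+01,  4.22448009e+00,
        1.54900347e-02, -1.16253239e-05]), 'position': array([0.27452785, 0.56144878, 0.22255414]), 'tool_rot': array([-8.99978651e+01,  1.76677673e-03,  1.53942474e+02]), 'force': array([ 1.28683142,  0.38888596, -0.19693142]), 'wrist_torque': array([ 0.01247986,  0.03256716, -0.00990237]), 'opening': 1.0030621416848693}
```

View pics/scene0.png

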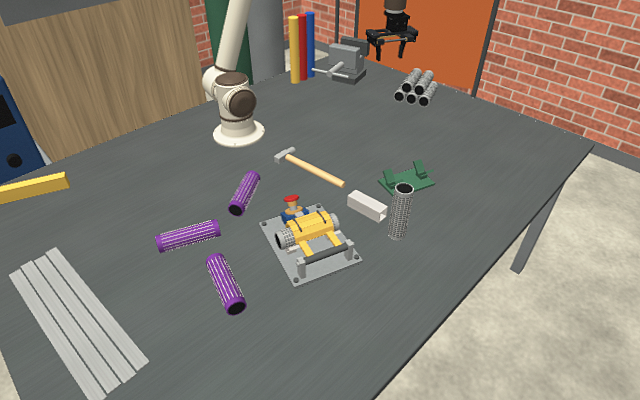

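View pics/side0.png

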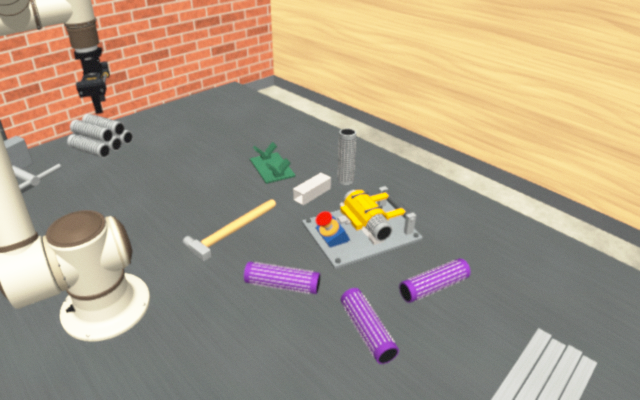

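Three purple tubes (scene 188,236; 225,283; 244,192) are look-alikes. The bright one under the yellow lid (scene ~(310,230)) is the one meant. The cradle is at (407,180), the red cap at (291,198). Next I look from close above.

```bash
python3 - <<'E'
from h import *
import pickle
def shot(p,yaw,name):
    env.goto(p,[-90,0,yaw]); env.dwell(0.3)
    f=env.grab_frame("wrist"); print(name,f["position"],f["orientation"],f["fx"],f["D"],env.read_state()["clock"])
    cv2.imwrite(f"pics/{name}.png",f["image"]); pickle.dump(f,open(name+".pkl","wb")); return f
for y in (90,-90,0,180): print(y,[None if (q:=env.inverse_kinematics(p,[-90,0,y])) is None else np.round(q) for p in ([.56,.2,.32],[.55,-.23,.36])])
f=shot([.58,.2,.32],90,"w1"); print([r["xyz"] for r in env.search_frame(f,"cradle")])
f=shot([.56,-.23,.36],90,"w2")
for t in ["saddles","button_face","lid","tube"]: print(t,[(np.round(r["xyz"],3),r["score"]) for r in env.search_frame(f,t)])
E
python3 -c "
import cv2;cv2.imwrite('pics/w12.png',cv2.vconcat([cv2.resize(cv2.imread(f'pics/{n}.png'),(480,300)) for n in('w1','w2')]))"
```

```text
90 [array([ 35.,  16.,   6.,   0., -80., -35.]), array([ -7.,  16.,  11.,   0., -85.,   7.])]
-90 [array([ 35.,  16.,   6.,   0., -80., 145.]), array([  -7.,   16.,   11.,    0.,  -85., -173.])]
0 [array([  35.,   16.,    6.,   -0.,  -80., -125.]), array([ -7.,  16.,  11.,  -0., -85., -83.])]
180 [array([ 35.,  16.,   6.,   0., -80.,  55.]), array([ -7.,  16.,  11.,   0., -85.,  97.])]
w1 [0.57902363 0.12944036 0.48284063] [-1.53088602e+01 -9.81209659e-02 -1.79965148e+02] 337.2531725608393 [-0.03889045  0.          0.          0.          0.        ] 3.2083
[[0.6469, 0.2004, 0.0114]]
w2 [ 0.55948975 -0.30052758  0.52288864] [-1.53176972e+01 -9.35204895e-02 -1.79960152e+02] 337.2531725608393 [-0.03889045  0.          0.          0.          0.        ] 5.2
saddles [(array([ 0.61 , -0.221,  0.052]), 0.58)]
button_face [(array([ 0.613, -0.227,  0.048]), 0.73)]
lid [(array([ 0.641, -0.221,  0.084]), 0.67)]
tube [(array([ 0.538, -0.435,  0.035]), 0.97), (array([ 0.615, -0.28 ,  0.079]), 0.91), (array([ 0.407, -0.406,  0.043]), 0.88), (array([ 0.349, -0.229,  0.045]), 0.67)]
```

View pics/w12.png

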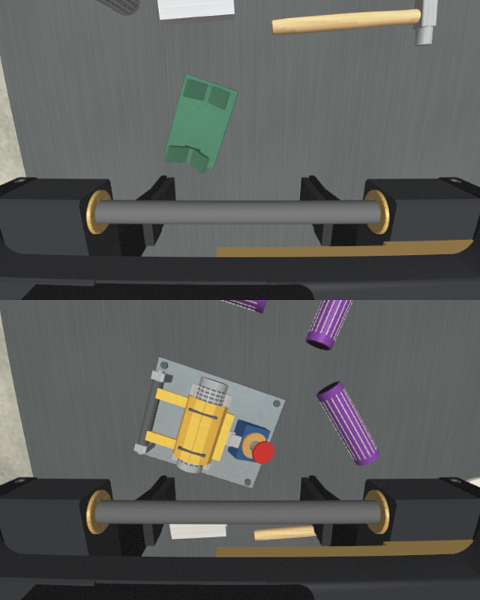

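The wrist view shows the cradle (full-res ~(267,165)), and the fixture base with its front corners at full-res ~(380,139) and (336,251) and the red cap at ~(351,203). The fixture's yaw is about -20°. Next I fit both base rectangles to edges.

```bash
cat > fit.py <<'E'
from h import *
import pickle
from scipy.optimize import least_squares
from scipy.ndimage import map_coordinates
def rect(p,sx,sy,z,n=60):
    t=np.linspace(-1,1,n); o=np.ones(n)
    L=np.r_[np.c_[t*sx/2,o*sy/2],np.c_[t*sx/2,-o*sy/2],np.c_[o*sx/2,t*sy/2],np.c_[-o*sx/2,t*sy/2]]
    c,s=np.cos(p[2]),np.sin(p[2]); L=L@np.array([[c,s],[-s,c]])+p[:2]
    return np.c_[L,np.full(len(L),z)]
def fit(f,mask,p0,sx,sy,z):
    n,l,st,_=cv2.connectedComponentsWithStats(mask.astype(np.uint8)*255)
    m=(l==1+np.argmax(st[1:,4])).astype(np.uint8)*255
    e=np.full(m.shape,255,np.uint8); cs,_=cv2.findContours(m,cv2.RETR_EXTERNAL,cv2.CHAIN_APPROX_NONE); cv2.drawContours(e,cs,-1,0,1)
    dt=cv2.distanceTransform(e,cv2.DIST_L2,5)
    g=lambda p: map_coordinates(dt,proj(f,rect(p,sx,sy,z))[:,::-1].T,order=1,mode='nearest')
    r=least_squares(g,p0,loss='cauchy',f_scale=1.0,x_scale=[.01,.01,.05],diff_step=1e-4)
    v=g(r.x).reshape(4,-1); print(np.round(r.x,4),np.degrees(r.x[2]),'edge medians',np.round(np.median(v,1),2))
    im=f["image"].copy()
    for q in proj(f,rect(r.x,sx,sy,z)): im[int(q[1]),int(q[0])]=(255,0,255)
    return r.x,im
E
python3 - <<'E'
from fit import *
f=pickle.load(open("w1.pkl","rb")); I=f["image"].astype(int)
m=(I[:,:,1]>I[:,:,2]+25)&(np.arange(400)[:,None]<245)
c,im1=fit(f,m,[.648,.205,-.25],.1,.16,.01)
f=pickle.load(open("w2.pkl","rb")); I=f["image"].astype(int)
m=((I.max(2)>125)|(I.max(2)-I.min(2)>40))&(np.arange(400)[:,None]<252)
m&=~((I[:,:,0]>I[:,:,1]+40)&(I[:,:,2]>I[:,:,1]+40))
F,im2=fit(f,m,onz(f,[[267,170]],.012)[0][:2].tolist()+[-.34],.26,.2,.012)
red=(I[:,:,2]>150)&(I[:,:,1]<70)&(I[:,:,0]<70); n,l,st,ce=cv2.connectedComponentsWithStats(red.astype(np.uint8)); k=1+np.argmax(st[1:,4]); print('red',ce[k],st[k])
Rz=R.from_euler('z',F[2]).as_matrix(); F3=np.r_[F[:2],0]
for d in (.030,.034,.038,.042,.046):
    X=F3+Rz@(np.array([-.105,0,.044])+(d)*np.array([-.423,0,.906])); print(d,X.round(4),proj(f,X))
np.save("c.npy",c);np.save("F.npy",F)
cv2.imwrite("pics/fit.png",cv2.vconcat([cv2.resize(im1[50:250,120:420],None,fx=1.45,fy=1.45),cv2.resize(im2[50:260,120:420],None,fx=1.45,fy=1.45)]))
E
```

```text
[ 0.6498  0.2052 -0.3218] -18.438209741231365 edge medians [2.1  0.29 0.76 0.76]
[ 0.6196 -0.2139 -0.3243] -18.58010231222646 edge medians [1.05 0.23 8.64 0.49]
red [351.10869565 203.04037267] [338 189  28  30 644]
0.03 [ 0.5081 -0.1764  0.0712] [[353.13242652 202.54028266]]
0.034 [ 0.5065 -0.1759  0.0748] [[354.55939372 203.61316777]]
0.038 [ 0.5049 -0.1753  0.0784] [[356.0068666 204.7015309]]
0.042 [ 0.5033 -0.1748  0.0821] [[357.47528032 205.80570191]]
0.046 [ 0.5017 -0.1742  0.0857] [[358.96508215 206.92601987]]
```

View pics/fit.png

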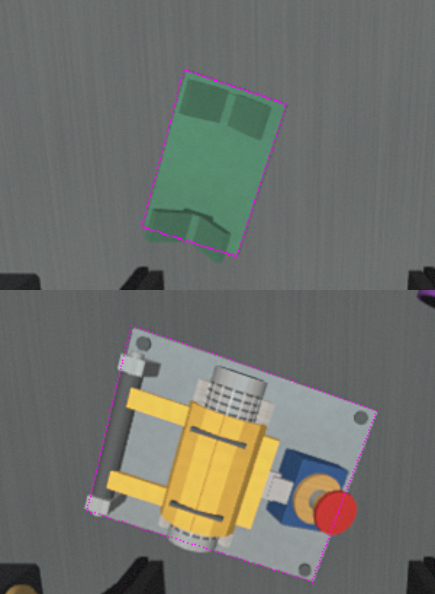

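```bash
cat >> h.py <<'E'
def fx():
    F=np.load("F.npy"); return np.r_[F[:2],0],R.from_euler('z',F[2])
E
python3 - <<'E'
from h import *
F3,Rz=fx(); ax=np.array([-.4226,0,.9063]); b=np.array([-.105,0,.044])
P=lambda d: F3+Rz.apply(b+d*ax)
M=np.c_[[.9063,0,.4226],[.4226,0,-.9063],[0,1,0]]
o=(Rz*R.from_matrix(M)).as_euler('xyz',degrees=True); print(o,P(.06))
print([env.inverse_kinematics(P(d),o) for d in(.16,.06,.03)])
st=lambda: env.read_state()
env.gripper_to(0,20)
env.goto(P(.16),o); env.move_straight(P(.062),rate=.1); env.dwell(.3)
f0=st()["force"]; print('free',f0)
hit=env.move_straight(P(.022),rate=.012,force_limit=2.5); s=st()
d=(Rz.inv().apply(s["position"]-F3)-b)@ax; print(hit,'d',d,s["force"]-f0,s["clock"])
E
```

```text
[-90.         -24.99924026 -18.58010231] [ 0.49606069 -0.17235624  0.098378  ]
[array([   4.53506707,   -1.79841434,  -48.42479101,   26.01814319,
        -22.22327889, -135.46597194]), None, None]Traceback (most recent call last):
  File "<stdin>", line 9, in <module>
workcell.Unreachable: the arm cannot follow that straight line within its joint ranges
```

```bash
python3 - <<'E'
from h import *
F3,Rz=fx(); ax=np.array([-.4226,0,.9063]); b=np.array([-.105,0,.044])
for flip in (0,180):
  for t in (0,5,8,11,14,17,20,25):
    Rt=Rz*R.from_euler('xyz',[-90,-t,0],degrees=True)*R.from_euler('y',flip,degrees=True); xt=Rt.apply([1,0,0])*(1 if flip==0 else -1)
    P=lambda d: F3+Rz.apply(b+d*ax)-(.0095 if t<25 else 0)*xt
    o=Rt.as_euler('xyz',degrees=True)
    print(flip,t,[None if (q:=env.inverse_kinematics(P(d),o)) is None else np.round(q) for d in (.1,.06,.016)])
print(env.read_state()["joint_positions"],env.read_state()["clock"])
E
```

```text
0 0 [array([  -1.,   15.,  -24.,   -0.,  -51., -108.]), array([  -1.,   19.,  -24.,   -0.,  -47., -107.]), array([  -2.,   24.,  -24.,   -0.,  -42., -107.])]
0 5 [array([   1.,   13.,  -29.,    2.,  -44., -111.]), array([  -0.,   17.,  -29.,    2.,  -39., -110.]), array([  -1.,   22.,  -29.,    3.,  -34., -110.])]
0 8 [array([   1.,   11.,  -32.,    4.,  -40., -113.]), array([   0.,   16.,  -32.,    5.,  -35., -113.]), array([  -0.,   21.,  -32.,    5.,  -30., -113.])]
0 11 [array([   2.,   10.,  -35.,    7.,  -35., -116.]), array([   1.,   15.,  -35.,    7.,  -30., -116.]), array([   0.,   20.,  -36.,    9.,  -24., -116.])]
0 14 [array([   2.,    9.,  -38.,   10.,  -30., -119.]), array([   1.,   14.,  -39.,   12.,  -25., -120.]), array([   0.,   19.,  -40.,   15.,  -18., -122.])]
0 17 [array([   3.,    8.,  -42.,   15.,  -25., -124.]), array([   2.,   13.,  -44.,   18.,  -18., -127.]), array([  -1.,   18.,  -48.,   31.,  -10., -137.])]
0 20 [array([   3.,    7.,  -47.,   22.,  -19., -131.]), array([  -1.,   12.,  -51.,   35.,  -10., -142.]), None]
0 25 [None, None, None]
180 0 [arra
[... 365 characters left out ...]
.]), array([ -0.,  21., -32.,   5., -30.,  67.])]
180 11 [array([  2.,  10., -35.,   7., -35.,  64.]), array([  1.,  15., -35.,   7., -30.,  64.]), array([  0.,  20., -36.,   9., -24.,  64.])]
180 14 [array([  2.,   9., -38.,  10., -30.,  61.]), array([  1.,  14., -39.,  12., -25.,  60.]), array([  0.,  19., -40.,  15., -18.,  58.])]
180 17 [array([  3.,   8., -42.,  15., -25.,  56.]), array([  2.,  13., -44.,  18., -18.,  53.]), array([ -1.,  18., -48.,  31., -10.,  43.])]
180 20 [array([  3.,   7., -47.,  22., -19.,  49.]), array([ -1.,  12., -51.,  35., -10.,  38.]), None]
180 25 [None, None, None]
[   4.52975631   -1.79022106  -48.36559683   26.02278721  -22.22813322
 -135.45026486] 9.05
```

The tool can't reach the full 25° lean. I'll tilt it 11° and still move the tip along the button axis, with the contact edge on the axis.

```bash
cat > btn.py <<'E'
from h import *
F3,Rz=fx(); ax=np.array([-.4226,0,.9063]); b=np.array([-.105,0,.044])
Rt=Rz*R.from_euler('xyz',[-90,-11,0],degrees=True); xt=Rt.apply([1,0,0])
P=lambda d: F3+Rz.apply(b+d*ax)-.0095*xt
o=Rt.as_euler('xyz',degrees=True)
def dn(): s=env.read_state(); return (Rz.inv().apply(s["position"]+.0095*xt-F3)-b)@ax
E
python3 - <<'E'
from btn import *
env.goto(P(.12),o); env.move_straight(P(.06),rate=.08); env.dwell(.3)
f0=env.read_state()["force"]; print('free',f0,dn())
hit=env.move_straight(P(.02),rate=.015,force_limit=3); s=env.read_state()
print(hit,'d',dn(),s["force"]-f0,s["clock"],s["opening"])
E
```

```text
free [ 0.85227622 -1.32159958  0.03476907] 0.060295012188036026
True d 0.03760134115209534 [-1.29683074  2.07391315  3.25319053] 12.1833 0.006926993592044168
```

```bash
python3 - <<'E'
from btn import *
d0=dn(); f0=env.read_state()["force"]
for k in (4,6.5,8.0,9.0):
    h=env.move_straight(P(d0-k*1e-3),rate=.01,force_limit=9); env.dwell(.1); s=env.read_state()
    print(k,h,dn()-d0,(s["force"]-f0).round(2),s["clock"])
    if h: break
f=env.grab_frame("side"); cv2.imwrite("pics/s1.png",cv2.resize(f["image"][140:300,260:460],None,fx=3,fy=3)); print([(r["xyz"],r["score"]) for r in env.search_frame(f,"lid")])
E
```

```text
4 False -0.003744694221511559 [-1.89  0.57  1.78] 12.8417
6.5 False -0.006097179163889167 [-2.25  0.91  3.24] 13.3417
8.0 False -0.0074671947537285795 [-3.43  1.57  4.64] 13.7417
9.0 False -0.00836168829934212 [-4.4   1.32  5.21] 14.0917
[([0.7603, -0.27, 0.1196], 0.7)]
```

View pics/s1.png

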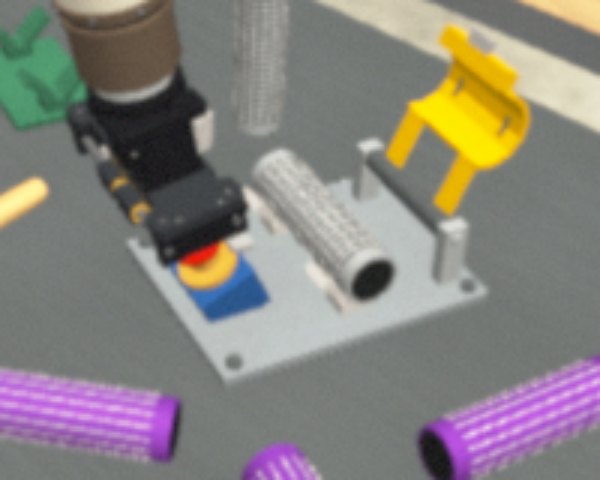

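Lid fully open (yellow, at upper right), with the bright tube lying in the saddles; it is the only tube in the fixture. I retreat and refine the tube pose from above.

```bash
cat > tube.py <<'E'
from h import *
from scipy.optimize import minimize
th=np.linspace(0,2*np.pi,60)
def hull(f,p,z=.06):
    a=np.array([-np.sin(p[2]),np.cos(p[2]),0]); n=np.array([a[1],-a[0],0]); c=np.array([p[0],p[1],z])
    C=np.vstack([c+s*.085*a+.025*(np.cos(th)[:,None]*n+np.sin(th)[:,None]*np.array([0,0,1])) for s in(-1,1)])
    return cv2.convexHull(proj(f,C).astype(np.float32))[:,0]
def draw(f,p,z=.06):
    m=np.zeros((400,640),np.uint8); cv2.fillConvexPoly(m,np.round(hull(f,p,z)*16).astype(int),255,lineType=cv2.LINE_AA,shift=4); return m/255.
def fit_tube(f,mask,p0,z=.06):
    m=cv2.GaussianBlur(mask.astype(np.float32),(5,5),0)
    g=lambda q: ((cv2.GaussianBlur(draw(f,p0+q*[.01,.01,.05],z),(5,5),0)-m)**2).sum()
    r=minimize(g,np.zeros(3),method='Nelder-Mead',options=dict(initial_simplex=[[0,0,0],[.5,0,0],[0,.5,0],[0,0,.5]],xatol=.01,fatol=.1))
    p=p0+r.x*[.01,.01,.05]; d=draw(f,p,z)>.5; return p,(d&mask).sum()/(d|mask).sum()
E
python3 - <<'E'
from btn import *
from tube import *
import pickle
env.move_straight(P(.13),rate=.12); env.gripper_to(1.0,25)
F=np.load("F.npy"); yaw=np.degrees(F[2])+90
env.goto([.58,-.2,.34],[-90,0,yaw]); env.dwell(.3)
f=env.grab_frame("wrist"); pickle.dump(f,open("w3.pkl","wb"))
im=f["image"].copy()
for r in env.trace(f,"tube"):
    m=r["mask"]; hsv=cv2.cvtColor(f["image"],cv2.COLOR_BGR2HSV)[m]; ys,xs=np.nonzero(m)
    print(r["score"],m.sum(),xs.mean(),ys.mean(),'sat',hsv[:,1].mean())
    if hsv[:,1].mean()<70:
        p,iou=fit_tube(f,m,F.copy()); dd=R.from_euler('z',F[2]).inv().apply(np.r_[p[:2]-F[:2],0])
        print('fit',p,'iou',iou,'in fixture mm',dd*1e3); cv2.polylines(im,[hull(f,p).astype(int)],True,(255,0,255)); np.save("T.npy",p)
cv2.polylines(im,[hull(f,F).astype(int)],True,(0,255,0))
cv2.imwrite("pics/w3.png",im); print(env.read_state()["clock"])
E
```

```text
0.85 5172 276.04930394431557 158.19856921887083 sat 7.596287703016241
fit [ 0.6262005  -0.223689   -0.32056442] iou 0.9577595831782657 in fixture mm [ 9.35697146 -7.19077646  0.        ]
0.79 5419 478.4498985052593 90.79092083410224 sat 97.41723565233438
0.61 28409 242.89383646027667 161.56939702207046 sat 68.68781020099264
fit [ 0.56881152 -0.20808892 -0.2458103 ] iou 0.18851391772530526 in fixture mm [-50.01150657 -10.68965029   0.        ]
0.46 28 395.2142857142857 0.39285714285714285 sat 50.25
fit [ 0.67462242  0.2961084  -1.37428396] iou 0.0 in fixture mm [-110.36802428  500.94300995    0.        ]
18.65
```

View pics/w3.png

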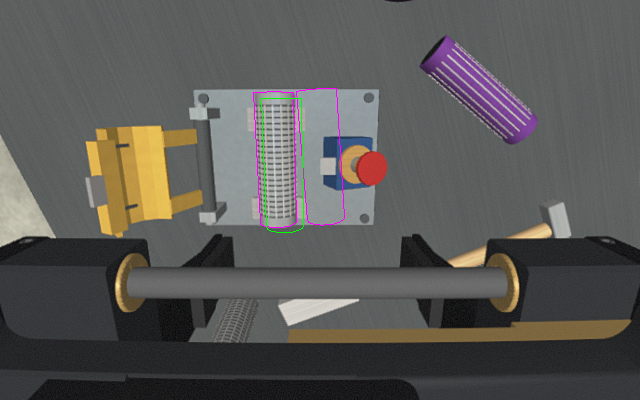

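The magenta outline fits the bright tube ((277,160), saturation ~8, not purple). The tube line sits ~9 mm off my base-rectangle centre, so the base is evidently not centred on the origin (the rear edge fit poorly and the cap offset agreed). I'll grasp by the tube fit, with a side-camera cross-check.

```bash
python3 - <<'E'
from tube import *
import pickle
f=pickle.load(open("w3.pkl","rb"))
# refit first mask by colour-independent saved fit: recompute start near known good pose
T=np.array([.6262,-.2237,-.3206])
ok=[T]
for n in ("side","scene"):
    g=env.grab_frame(n)
    for r in env.trace(g,"tube"):
        m=r["mask"]; ys,xs=np.nonzero(m); c=proj(g,[T[0],T[1],.06])[0]
        if np.hypot(xs.mean()-c[0],ys.mean()-c[1])<12:
            p,i=fit_tube(g,m,T.copy()); print(n,p,i); 
            if i>.85 and np.hypot(*(p-T)[:2])<.01: ok.append(p)
T=np.mean(ok,0); np.save("T.npy",T); print('T',T)
yaw=np.degrees(T[2])+90; o=[-90,0,yaw]
env.goto([T[0],T[1],.20],o); env.move_straight([T[0],T[1],.09],rate=.12)
h=env.move_straight([T[0],T[1],.041],rate=.05,force_limit=8); s=env.read_state(); print(h,s["position"],s["force"],s["clock"])
if not h:
    env.gripper_to(0.3,25); s=env.read_state(); print('grip',s["opening"],s["force"],s["clock"])
E
```

```text
side [ 0.62281214 -0.22490845 -0.32159581] 0.9559902200488998
scene [ 0.62580936 -0.22433351 -0.2872655 ] 0.8885496183206106
T [ 0.6249405  -0.22431399 -0.30982044]
False [ 0.62530366 -0.2243724   0.04147712] [0.73473811 0.17121639 0.34864511] 21.7
grip 0.5677547130062429 [ 5.16607633 -3.02796483 -0.50987166] 22.425
```

```bash
python3 - <<'E'
from tube import *
import pickle
T=np.load("T.npy"); c=np.load("c.npy")
env.move_straight([T[0],T[1],.075],rate=.05); env.move_straight([T[0],T[1],.25],rate=.12); env.dwell(.2)
s=env.read_state(); print(s["opening"],s["force"],s["clock"])
g=env.grab_frame("side"); a=g["image"][100:300,240:480]
f=pickle.load(open("w1.pkl","rb")); im=f["image"].copy(); im=cv2.resize(im,None,fx=3,fy=3,interpolation=cv2.INTER_CUBIC)
cs,sn=np.cos(c[2]),np.sin(c[2]); W=lambda x,y,z:[c[0]+cs*x-sn*y,c[1]+sn*x+cs*y,z]
for y0,y1 in((-.075,-.045),(.045,.075)):
    q=proj(f,[W(0,y0,.025),W(0,y1,.025)])*3+1; cv2.line(im,*[tuple(int(v) for v in k) for k in q],(0,0,255),1)
b=im[270:720,600:1000]
cv2.imwrite("pics/lift.png",cv2.hconcat([cv2.resize(a,(400,333)),cv2.resize(b,(370,416))[:333]]) if 0 else cv2.hconcat([cv2.copyMakeBorder(cv2.resize(a,(400,333)),0,117,0,0,cv2.BORDER_CONSTANT),b]))
E
```

```text
0.5628667329891851 [ 0.31893873  0.17859124 -6.07171558] 25.0667
```

View pics/lift.png

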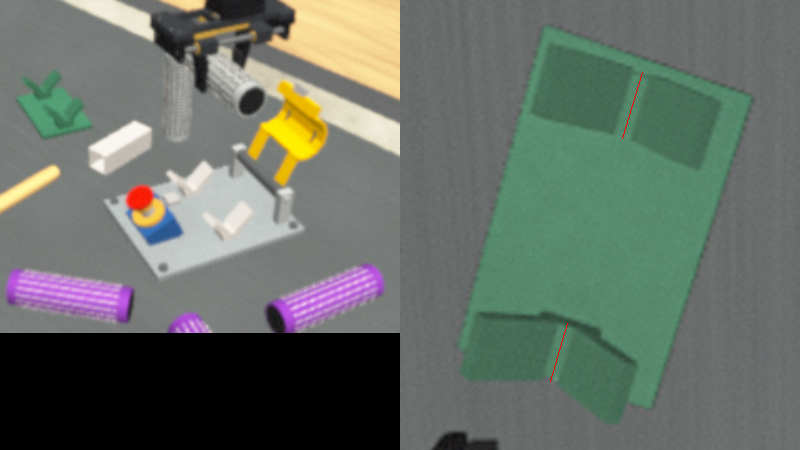

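The left half shows the tube held clear with the lid open. On the right, the predicted groove line matches the cradle's vees to about 1 mm.

```bash
python3 - <<'E'
from tube import *
import pickle
c=np.load("c.npy"); o=[-90,0,np.degrees(c[2])+90]
env.move_straight([c[0],c[1],.25],rotation=o,rate=.18)
env.move_straight([c[0],c[1],.075],rate=.12); env.dwell(.2)
h=env.move_straight([c[0],c[1],.039],rate=.02,force_limit=6); s=env.read_state(); print(h,s["position"],s["force"],s["opening"],s["clock"])
if s["position"][2]<.048:
    env.gripper_to(.62); env.dwell(.2); env.gripper_to(1.0); print(env.read_state()["opening"])
    env.move_straight([c[0],c[1],.10],rate=.06); env.move_straight([c[0],c[1],.3],rate=.15)
    env.goto([.54,.17,.34],o); env.dwell(.3)
for n in ("wrist","side","scene"):
    f=env.grab_frame(n)
    for r in env.trace(f,"tube"):
        ys,xs=np.nonzero(r["mask"]); q=proj(f,[c[0],c[1],.06])[0]
        if len(xs) and np.hypot(xs.mean()-q[0],ys.mean()-q[1])<25:
            p,i=fit_tube(f,r["mask"],c.copy()); d=R.from_euler('z',c[2]).inv().apply(np.r_[p[:2]-c[:2],0])*1e3; print(n,p,round(i,3),'in cradle mm',d.round(1),'dyaw',p[2]-c[2])
    if n=="side": sd=f["image"][90:270,220:460]
    if n=="wrist": w=f["image"][30:270,100:420]
cv2.imwrite("pics/end.png",cv2.hconcat([cv2.resize(w,(400,300)),cv2.resize(sd,(400,300))])); print(env.read_state()["clock"])
E
```

```text
True [0.65128308 0.20513659 0.04196145] [ 0.02779254 -0.45661646  4.4563566 ] 0.5664087811218457 31.025
1.0017603066754308
wrist [ 0.65001467  0.20539115 -0.31091838] 0.858 in cradle mm [0.1 0.3 0. ] dyaw 0.010889088565434302
side [ 0.64815819  0.2075089  -0.32340172] 0.959 in cradle mm [-2.3  1.7  0. ] dyaw -0.001594256080457268
36.275
```

View pics/end.png

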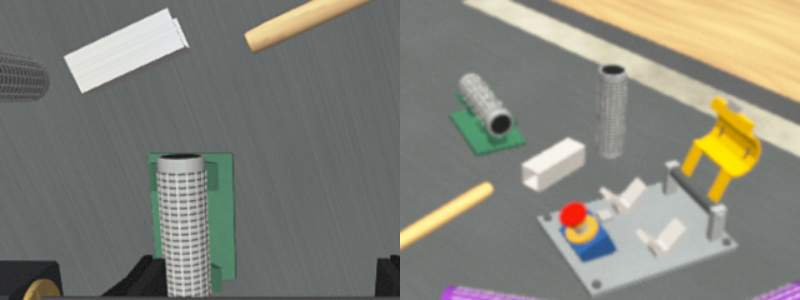

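The tube lies in both vees, centred. The lid is open, the bystanders are untouched and the hand is clear.

```bash
python3 -c "
from h import env
print(env.close_job(), env.read_state()['clock'])"
```

```text
the job is handed in; nothing more can be done
the job is handed in; nothing more can be done
```

The lid is open, and the tube lies in both vees of the green cradle. I handed the job in; the last clock reading before that was 36.3 s. No verdict is reported.

- **Button:** I felt the cap at about 38 mm out from the sloped face and pressed roughly 8.4 mm further along the axis. The force on the tool rose about 7 N over the press, on top of about 4 N at first touch, well below 30 N. The picture then showed the lid fully open with the tube still in its saddles.
- **Tube:** I gripped it at 25 N, with the gripper opening reading about 49 mm, and lifted it straight up. I lowered it onto the cradle until contact stopped it at TCP height 42 mm, then released it.
- **Last checks:** In the cradle's frame, the tube is 0.1 mm sideways and 0.3 mm lengthwise off by the wrist camera, and −2.3 mm and 1.7 mm by the side camera. The angle error is 0.011 rad or less. The pictures show the lid open, the box section, standing tube and hammer apparently undisturbed, and the hand clear.

**What disagreed or failed:**
- My first fixture pose assumed the base plate was centred on the origin, which put it about 9 mm off along x. The cap was therefore pressed off-centre by about that much, and I grasped by fitting the tube directly.
- The full 25° tool lean was out of reach, so I pressed with an 11° lean while moving along the slope.
- In the final check the scene camera gave no usable fit of the tube, and part of it was hidden by the gripper in the wrist view.

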